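# Square a board into the fence and stop

## Robot

A 6-joint arm with a two-finger parallel gripper is mounted at the origin on a cart in front of the work surface, level with it; the furniture and walls round the work are solid. World frame = base frame: x ahead of the robot, y to its left, z up, the work surface at z = 0. Lengths are in m, angles in rad, forces in N, time in s.
With the tool pointing down it reaches from about 0.3 to 0.75 m from the base axis. Payload 8.5 kg.
Tool frame: the origin (TCP) lies on the mounting face of the last link; the fingertips stand 173 mm ahead of it and the grasp point (between the pads) lies 155 mm ahead of it; z points along the fingers, y is the line along which they close (so a half turn about z gives the same grasp; the last joint's range is limited). The gripper opens to 85 mm and grips with 20 to 120 N. Pads are 22 mm wide; open, the fingers measure 114 mm over their backs; the gripper's body (76 mm by 85 mm) begins 54 mm behind the grasp point. The pads swing forward as they close: fully open they stand 13 mm farther back than shut.
Start: joints at [-1.5, 0.381, 1.297, -0, 1.464, -0.215], TCP at [0.155, -0.528, 0.405] pointing down, gripper open.
Joint ranges: [-3.11, 3.11], [-0.89, 2.33], [0.22, 2.48], [-1.42, 4.56], [0.17, 2.85], [-2.88, 2.88]. Speed limits (rad/s): [2.39, 2.39, 3.14, 3.14, 3.14, 3.14].

## Interface

Orientations are given as a unit quaternion [x, y, z, w].
In Python, from cell import robot, optics, ticket gives the robot as it stands.
- The arm moves only by the tool apply_moves, never from a script. Its argument "increments" is a list that holds one entry, the list of rows, each a list of 5 numbers: the shift along the world's x, y, z normalised to -1 to 1, where 1 is 0.1 m, then the turn about the world's z normalised to -1 to 1, where 1 is 30 degrees, then the finger opening in mm, from 0 to 85.4. A call has 1 to 12 rows; each row is the pose to reach, as a shift and turn from the pose commanded when the call began; what a row does not reach only later rows make up. A row lasts 1/10 s, in which the tool goes at most 50 mm and 8.59 degrees, less where a joint would pass 70% of its speed; a pose out of reach is approached as far as the arm can. A call with a number of a shift or a turn outside -1 to 1 is refused whole. A call with a gripper value outside its range is refused whole. The fingers move at their own pace and stop on an object; "newtons" is the grip in N (left out, the last holds). Time passes only in rows, so rows that repeat a pose let the fingers close. It gives the time, the measured TCP pose, the force, the opening and the grip force at its end, in the units of the state.
- robot.get_obs(): the state, without advancing time (a new reading comes with each control period).
- optics.capture(name): name is "side" or "top" or "wrist"; returns (picture, depth): 420x560x3 uint8, red, green, blue; 420x560 float32, m along the optical axis (not along the pixel's ray), 0 where there is no reading.
- optics.get_calibration(name): a dict with "mtx" (3x3 intrinsics, pixels), "dist" ([k1, k2, p1, p2, k3] as OpenCV has them; the pictures are not rectified), "rvec" (rotation vector, rad) and "tvec" (3), from world to camera coordinates, as OpenCV has them. Camera axes: x right, y down, z forward; pixel columns grow to the right and rows downward; lengths in m; the calibration is good to about 2 mm. A picture is of the moment at which its call begins: read the wrist's pose just before it. get_calibration takes no time and is no camera call; for the wrist camera it gives the pose at the moment of the call.
- ticket.hand_in(): hands the job in; it is judged then, once.
The state is a dict: "clock": time; "joint_pos": joint angles; "qvel": joint speeds; "joint_torque": joint torques, N m; "tool_pos": TCP position; "ee_rot": TCP orientation; "ft_force": force on the tool from outside, world axes, zero at the start; "moment": the same for the moment, N m; "grip_width": finger opening in m; "finger_force": force on a finger pad.
Only numpy, scipy, OpenCV 4.12 (cv2) and the standard library are available. Lean on these libraries where they do the work, as an engineer would, in place of code of your own. Each camera call takes 0.05 s, during which the arm holds its last target. There are 200 camera calls.

## Task

Set the square-ended wooden board (not the one with a slanted end) ready for marking out: push it so that its long edge lies flat against the wooden fence behind it and its left end butts against the stop block that stands at the fence. Only push it along the table: never take it between the fingers or lift it off the table, and leave the other things where they are.

Things in the scene. Friction and masses are not known exactly. Their poses are not given: they have to be found in the camera images.
- board: the workpiece: loose pale wooden board lying flat, square at both ends, 45 mm wide (its x) by 160 mm long (its y) by 19 mm thick (z), 0.06 to 0.12 kg, sliding with ordinary wood friction. Origin: centre of its underside; at the start its y axis runs roughly along world y and it lies some centimetres in front of the fence (robot side), to the right of the stop block
- fence: fixed straight wooden rail, 420 mm long, 30 mm thick, 32 mm high, roughly across in front of the robot. Origin: on the table at the foot of its front face (the face towards the robot); its x axis points straight away from that face into the rail, its y axis runs along the face to the left. The face spans y from -250 to +170 mm
- stop_block: fixed dark wooden block with a black clamping knob on top, 45 mm (x) by 70 mm (y), 38 mm high, 60 mm with the knob. It stands on the table against the front face of the fence, square to it; x and y axes parallel to those of the fence. Origin: centre of its underside; the board's left end goes against its right face, 35 mm from the origin in its -y direction. When the board is home its origin lies 22.5 mm in front of the fence's face and 115 mm from the stop block's origin
- mitred_board: pale wooden board, 180 x 40 x 18 mm, with one end cut at a slant; stays where it is. Origin: centre of its underside
- wax_tin: flat round tin, 71 mm across, 25 mm high; stays where it is. Origin: centre of its underside
- tape_measure: yellow tape measure standing on edge, about 35 x 87 x 64 mm; stays where it is. Origin: underside
- masking_tape: roll of pale tape lying flat, 100 mm across, 24 mm high, behind the fence; stays where it is. Origin: centre of its underside
- spring_clamp: orange spring clamp lying flat, 66 x 104 x 16 mm; stays where it is. Origin: underside

How it is judged:
By the outcome, as a careful person would: the job done as asked, in the order asked, and still so for the second after the job is handed in, with the robot touching nothing.
It also fails if it takes over 54 s, if anything falls off the work surface, if the arm or the gripper's body presses on something with over 40 N, if the wrist force passes 120 N, or if a joint passes its speed limit or range.

## Working session

There is one attempt and no reset: what is moved stays moved. The work goes in short steps, Python scripts to look and compute and a tool call to move; the robot and the scene stay as the last step left them, time stands still between calls to the robot, and variables do not carry over. Pictures are saved under pics/ and viewed, at most 10 in all, crops included, and the job is handed in when it is done.

Besides the shell and the picture viewer there is one more tool, called as name([rows], argument=value, ...), one row to a line, values as JSON. apply_moves: Moves the arm, as the interface text tells. Scaled input: -1 to 1 covers 0.1 m each way for a shift and 30 degrees each way for a turn. Its arguments: {"type":"object","properties":{"increments":{"type":"array","items":{"type":"array","items":{"type":"array","items":{"type":"number"}}}},"newtons":{"type":"number"}},"required":["increments"]}

```bash
mkdir -p pics; ls; cat > h.py <<'E'
import numpy as np, cv2
from cell import robot, optics, ticket
def cal(n):
    c=optics.get_calibration(n); R=cv2.Rodrigues(np.array(c["rvec"],float))[0]
    return np.array(c["mtx"],float),np.array(c["dist"],float),R,np.array(c["tvec"],float).ravel()
def ray(n,px,z):
    K,d,R,t=cal(n); p=cv2.undistortPoints(np.array(px,float).reshape(-1,1,2),K,d).reshape(-1,2)
    D=np.c_[p,np.ones(len(p))]@R; C=-R.T@t
    return C+D*((z-C[2])/D[:,2])[:,None]
def pts(n,dep):
    K,d,R,t=cal(n); h,w=dep.shape
    g=np.stack(np.meshgrid(np.arange(w),np.arange(h)),-1).reshape(-1,1,2).astype(float)
    p=cv2.undistortPoints(g,K,d).reshape(-1,2)
    return ((np.c_[p,np.ones(len(p))]*dep.reshape(-1,1)-t)@R).reshape(h,w,3)
def shot(n,f):
    im,dep=optics.capture(n); cv2.imwrite(f"pics/{f}.png",im[:,:,::-1]); np.save(f"pics/{f}.npy",dep); return im,dep
E
python3 - <<'E'
from h import *
for n in("top","side"):
    im,d=shot(n,n+"0"); K,_,R,t=cal(n); print(n,-R.T@t,(d>0).mean())
o=robot.get_obs();print(o["clock"],o["tool_pos"],o["ee_rot"],o["ft_force"],o["grip_width"])
E
```

```text
pics
top [0.47661672 0.05893849 0.99262818] 0.9958588435374149
side [0.48299033 0.9309511  0.58470162] 0.955514455782313
0.1 [ 0.15504955 -0.52765065  0.40417974] [ 9.89805989e-01  1.42420805e-01  3.68704273e-05 -6.46245012e-04] [-0.42909854  0.04932376 -0.0315237 ] 0.08532948308522004
```

View pics/top0.png

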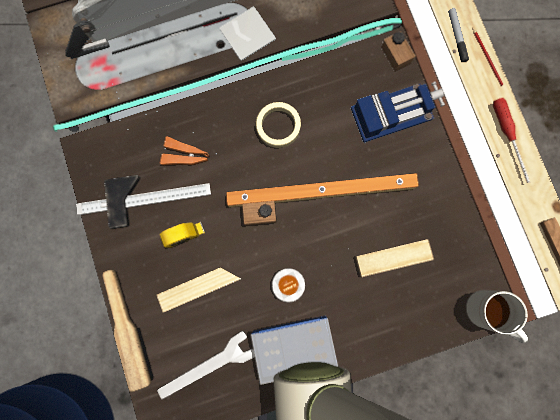

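View pics/side0.png

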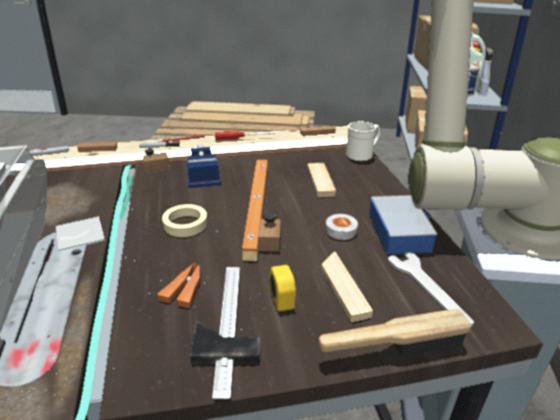

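The top view shows the fence from (227,198) to (418,180) with the stop block at (258,212). The square board is at (395,258), the mitred board at (200,288) and the tin at (289,285). Next I'll measure them.

```bash
cat >> h.py <<'E'
def rect(n,im,dep,box,lo,hi,z,hsv=((0,0,0),(180,255,255))):
    """min-area rect (world, plane z) of the largest blob with height lo..hi and colour in the pixel box"""
    x0,y0,x1,y1=box; P=pts(n,dep)
    m=((P[...,2]>lo)&(P[...,2]<hi)).astype(np.uint8)*255
    m&=cv2.inRange(cv2.cvtColor(im,cv2.COLOR_RGB2HSV),*hsv)
    k=np.zeros_like(m);k[y0:y1,x0:x1]=m[y0:y1,x0:x1]
    c=max(cv2.findContours(k,0,cv2.CHAIN_APPROX_NONE)[0],key=cv2.contourArea).reshape(-1,2)
    W=ray(n,c,z)[:,:2]; r=cv2.minAreaRect((W*1000).astype(np.float32))
    return r,cv2.boxPoints(r),np.median(P[...,2][k>0])
E
python3 - <<'E'
from h import *
im=cv2.imread("pics/top0.png")[:,:,::-1].copy();d=np.load("pics/top0.npy")
hsv=cv2.cvtColor(im,cv2.COLOR_RGB2HSV);P=pts("top",d)
for p in[(395,258),(330,191),(250,214),(395,285),(265,211),(370,262)]:print(p,hsv[p[1],p[0]],P[p[1],p[0]].round(4))
any_=((0,0,0),(180,255,255))
for nm,b,z,lo,hi,c in[("board",(345,230,445,285),.019,.009,.03,((0,20,120),(40,255,255))),
  ("fence",(215,165,430,215),.032,.022,.045,((5,120,150),(25,255,255))),("block",(238,200,280,230),.038,.02,.046,any_)]:
    r,bx,h=rect("top",im,d,b,lo,hi,z,c);print(nm,r,h);print(bx.round(1).tolist())
E
```

```text
(395, 258) [ 23  55 250] [ 0.5004 -0.1707  0.0213]
(330, 191) [ 14 166 240] [ 0.6455 -0.0317  0.0348]
(250, 214) [ 13 118 175] [0.5949 0.1421 0.0404]
(395, 285) [11 67 76] [ 0.4423 -0.1731  0.0016]
(265, 211) [20 18 85] [0.5983 0.1085 0.0629]
(370, 262) [ 22  67 246] [ 0.4919 -0.1166  0.0213]
board ((502.14776611328125, -169.65159606933594), (44.920631408691406, 159.9320068359375), 13.346272468566895) 0.02049392125449007
[[461.79998779296875, -97.0], [498.79998779296875, -252.60000610351562], [542.5, -242.3000030517578], [505.5, -86.69999694824219]]
fence ((641.6406860351562, -14.78668212890625), (48.276405334472656, 418.376708984375), 5.561393737792969) 0.03334644510233527
[[597.2999877929688, 191.10000610351562], [637.9000244140625, -225.3000030517578], [685.9000244140625, -220.6999969482422], [645.4000244140625, 195.8000030517578]]
block ((599.5431518554688, 124.18048095703125), (89.1298828125, 52.38314437866211), 89.77814483642578) 0.03859551873631276
[[573.2000122070312, 79.69999694824219], [625.5999755859375, 79.5], [625.9000244140625, 168.60000610351562], [573.5, 168.8000030517578]]
```

```bash
cat > f.py <<'E'
from h import *
im=cv2.imread("pics/top0.png")[:,:,::-1].copy();d=np.load("pics/top0.npy");P=pts("top",d)
hsv=cv2.cvtColor(im,cv2.COLOR_RGB2HSV);m=cv2.inRange(hsv,(5,130,150),(25,255,255))
def edge(cols,top):
    e=[]
    for c in cols:
        r=np.where(m[165:212,c]>0)[0]+165
        if len(r)>4:e.append((c,r.min()-.5 if top else r.max()+.5))
    return ray("top",e,.032)[:,:2]*1000
for nm,cols,t in(("front",range(290,412),0),("back",range(235,412),1)):
    W=edge(cols,t);v=cv2.fitLine(W.astype(np.float32),cv2.DIST_HUBER,0,.01,.01).ravel()
    yaw=np.degrees(np.arctan2(v[0],-v[1]));yaw=(yaw+90)%180-90
    n=np.array([np.cos(np.radians(yaw)),np.sin(np.radians(yaw))]);print(nm,v.round(4),"yaw",yaw,"n.p",n@v[2:],"rms",np.std(W@n))
    if t==0:N=n
T=np.array([-N[1],N[0]])
q=P[195:235,235:285].reshape(-1,3);b=q[(q[:,2]>.030)&(q[:,2]<.044)][:,:2]*1000
b=b[b@N<632]
print("block n",np.percentile(b@N,[1,99]),"t",np.percentile(b@T,[1,99]))
q=P[190:230,250:280].reshape(-1,3);k=q[q[:,2]>.05]*1000;print("knob",k.mean(0))
c=np.array([502.15,-169.65]);print("board n,t",c@N,c@T)
E
python3 f.py; python3 -c "
import cv2;i=cv2.imread('pics/top0.png')[155:300,215:435];cv2.imwrite('pics/c0.png',cv2.resize(i,None,fx=3.6,fy=3.6))"
```

```text
front [ 9.670000e-02 -9.953000e-01  6.379642e+02 -3.834810e+01] yaw 5.552002 n.p 631.2613 rms 0.7142702769036539
back [ 9.590000e-02 -9.954000e-01  6.659386e+02 -1.603650e+01] yaw 5.502083 n.p 661.3329 rms 0.6327731902368511
block n [586.42319045 631.35705148] t [30.11484479 99.36441361]
knob [596.25368182 106.57544498  95.02463404]
board n,t 483.3808302633464 -217.43672226890922
```

View pics/c0.png

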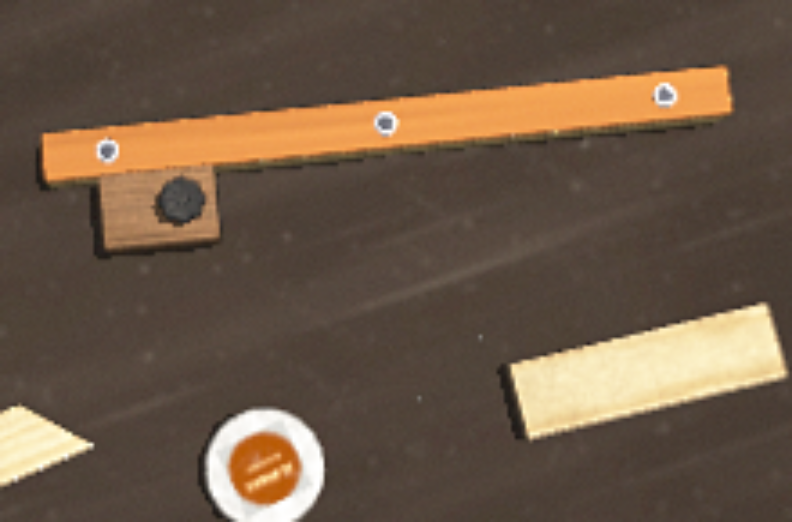

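apply_moves([
  [[0.35,0.44,0,-0.18,85],[0.71,0.88,0,-0.363,85],[0.71,0.88,0,-0.363,85]],
])

```text
clock: 0.4
tool_pos: [0.2279, -0.4366, 0.4047]
ee_rot: [0.999, 0.048, 0.0, -0.001]
ft_force: [0.5, -1.2, -0.1]
grip_width: 0.0853
finger_force: 0.0
```

apply_moves([
  [[0.35,0.44,0,0,85],[0.71,0.88,0,0,85],[0.71,0.88,0,0,85]],
])

```text
clock: 0.7
tool_pos: [0.2987, -0.3489, 0.4047]
ee_rot: [0.999, 0.05, 0.0, -0.0]
ft_force: [-0.4, -0.8, 0.1]
grip_width: 0.0851
finger_force: 0.0
```

apply_moves([
  [[0.35,0.44,0,0,85],[0.71,0.88,-0.1,0,85],[0.71,0.88,-0.3,0,85]],
])

```text
clock: 1.0
tool_pos: [0.3697, -0.2615, 0.3757]
ee_rot: [0.999, 0.05, 0.001, 0.001]
ft_force: [-1.3, -1.3, -1.6]
grip_width: 0.0849
finger_force: 0.0
```

apply_moves([
  [[0.35,0.44,-0.1,0,85],[0.71,0.88,-0.4,0,85],[0.71,0.88,-0.8,0,85],[0.71,0.88,-1.0,0,85],[0.71,0.88,-1.0,0,85]],
])

```text
clock: 1.5
tool_pos: [0.439, -0.1755, 0.2721]
ee_rot: [0.999, 0.049, -0.003, -0.002]
ft_force: [0.6, -0.6, 1.1]
grip_width: 0.0849
finger_force: 0.0
```

apply_moves([
  [[0,0,-0.35,0,85],[0,0,-0.7,0,85],[0,0,-0.9,0,85],[0,0,-0.9,0,85],[0,0,-0.9,0,85]],
])

```text
clock: 2.0
tool_pos: [0.4394, -0.1766, 0.186]
ee_rot: [0.999, 0.048, 0.001, 0.001]
ft_force: [0.2, 1.2, -0.0]
grip_width: 0.085
finger_force: 0.0
```

```bash
python3 - <<'E'
from h import *
im,d=shot("side","side1")
c=im[100:300,260:460];cv2.imwrite("pics/s1c.png",cv2.resize(c,None,fx=3,fy=3)[:,:,::-1])
o=robot.get_obs();print(o["tool_pos"])
P=pts("side",d).reshape(-1,3);t=o["tool_pos"]
q=P[(abs(P[:,0]-t[0])<.03)&(abs(P[:,1]-t[1])<.075)&(P[:,2]<.1)]
h=np.histogram(q[:,2],np.arange(-.004,.1,.004));print(*zip(h[1].round(3),h[0]))
E
```

```text
[ 0.43947423 -0.17647359  0.18629608]
(np.float64(-0.004), np.int64(174)) (np.float64(0.0), np.int64(253)) (np.float64(0.004), np.int64(0)) (np.float64(0.008), np.int64(0)) (np.float64(0.012), np.int64(0)) (np.float64(0.016), np.int64(9)) (np.float64(0.02), np.int64(4)) (np.float64(0.024), np.int64(5)) (np.float64(0.028), np.int64(10)) (np.float64(0.032), np.int64(17)) (np.float64(0.036), np.int64(23)) (np.float64(0.04), np.int64(15)) (np.float64(0.044), np.int64(17)) (np.float64(0.048), np.int64(14)) (np.float64(0.052), np.int64(14)) (np.float64(0.056), np.int64(12)) (np.float64(0.06), np.int64(12)) (np.float64(0.064), np.int64(2)) (np.float64(0.068), np.int64(2)) (np.float64(0.072), np.int64(14)) (np.float64(0.076), np.int64(21)) (np.float64(0.08), np.int64(31)) (np.float64(0.084), np.int64(11)) (np.float64(0.088), np.int64(14)) (np.float64(0.092), np.int64(19))
```

View pics/s1c.png

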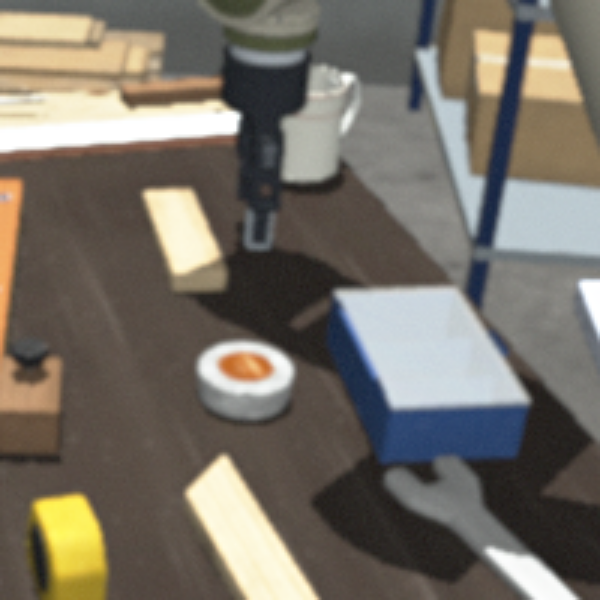

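The crop shows the open fingertips at about (260,245), clear of the table by roughly 2 cm. They are in front of the board, and nothing stands between. I'll lower and push towards the fence.

apply_moves([
  [[0,0,-0.08,0,85],[0,0,-0.16,0,85],[0,0,-0.16,0,85]],
])

```text
clock: 2.35
tool_pos: [0.4389, -0.1756, 0.1681]
ee_rot: [0.999, 0.048, -0.0, -0.0]
ft_force: [0.8, -0.1, 0.1]
grip_width: 0.085
finger_force: 0.0
```

apply_moves([
  [[0.08,0.0077,0,0,85],[0.16,0.0154,0,0,85],[0.24,0.023,0,0,85],[0.32,0.031,0,0,85],[0.4,0.0386,0,0,85],[0.48,0.046,0,0,85],[0.56,0.054,0,0,85],[0.64,0.062,0,0,85],[0.72,0.0695,0,0,85],[0.8,0.077,0,0,85],[0.88,0.085,0,0,85],[0.88,0.085,0,0,85]],
])

```text
clock: 3.55
tool_pos: [0.528, -0.1671, 0.1687]
ee_rot: [0.999, 0.048, 0.001, 0.0]
ft_force: [0.3, 0.0, -0.6]
grip_width: 0.085
finger_force: 0.0
```

apply_moves([
  [[0.08,0.0077,0,0,85],[0.16,0.0154,0,0,85],[0.24,0.023,0,0,85],[0.32,0.031,0,0,85],[0.4,0.0386,0,0,85],[0.4,0.0386,0,0,85]],
])

```text
clock: 4.15
tool_pos: [0.568, -0.1632, 0.1687]
ee_rot: [0.999, 0.048, 0.001, 0.0]
ft_force: [0.6, 0.1, 0.3]
grip_width: 0.0852
finger_force: 0.0
```

```bash
cat > m.py <<'E'
from h import *
import sys
im,d=shot("top",sys.argv[1]); P=pts("top",d)
a=np.radians(5.53);N=np.array([np.cos(a),np.sin(a)]);T=np.array([-N[1],N[0]])
hsv=cv2.cvtColor(im,cv2.COLOR_RGB2HSV);X=P[...,:2]*1000
m=cv2.inRange(hsv,(15,20,150),(35,130,255))&(((P[...,2]>.012)&(P[...,2]<.029)&(X@N>440)&(X@N<634)&(X@T>-340)&(X@T<35))*255).astype(np.uint8)
c=max(cv2.findContours(m,0,cv2.CHAIN_APPROX_NONE)[0],key=cv2.contourArea).reshape(-1,2)
W=ray("top",c,.019)[:,:2]*1000; L=np.c_[W@N,W@T]
(cn,ct),s,ang=cv2.minAreaRect(L.astype(np.float32))
print("board n,t",round(cn,1),round(ct,1),"size",s,"ang",ang,"home 608.8,-50.2; n",L[:,0].min(),L[:,0].max(),"t",L[:,1].min(),L[:,1].max())
o=robot.get_obs();p=np.array(o["tool_pos"]);print(o["clock"],p.round(4),"tool n,t",p[:2]@N*1e3,p[:2]@T*1e3,np.round(o["ft_force"],1))
E
python3 m.py top1
```

```text
board n,t 593.2 -171.2 size (27.247724533081055, 57.970943450927734) ang 0.3270939290523529 home 608.8,-50.2; n 579.6018731725754 606.9456769753091 t -200.06585817974255 -142.11179357484002
4.2 [ 0.5675 -0.1632  0.1687] tool n,t 549.1029062655779 -217.13233225399665 [-0.5  0.1 -0. ]
```

apply_moves([
  [[0.06,0.006,0,0,85],[0.12,0.012,0,0,85],[0.17,0.0165,0,0,85],[0.21,0.02,0,0,85],[0.23,0.022,0,0,85],[0.24,0.023,0,0,85],[0.25,0.024,0,0,85],[0.25,0.024,0,0,85]],
])

```text
clock: 5.0
tool_pos: [0.5921, -0.1609, 0.1687]
ee_rot: [0.999, 0.048, 0.0, -0.0]
ft_force: [0.1, -1.2, 0.1]
grip_width: 0.085
finger_force: 0.0
```

apply_moves([
  [[-0.2,-0.0193,0,0,85],[-0.5,-0.048,0,0,85],[-0.7,-0.3,0.3,0,0],[-0.9,-0.7,0.5,0,0],[-0.9,-1.0,0.5,0,0],[-0.9,-1.0,0.5,0,0]],
])

```text
clock: 5.6
tool_pos: [0.5016, -0.2643, 0.2196]
ee_rot: [0.999, 0.046, 0.001, 0.001]
ft_force: [0.5, 0.4, 0.1]
grip_width: 0.0277
finger_force: 0.0
```

```bash
python3 m.py top2
```

```text
board n,t 607.6 -221.0 size (45.81884765625, 159.38583374023438) ang 0.03303076699376106 home 608.8,-50.2; n 584.6401468235154 630.5102516967575 t -300.64486412388254 -141.25882680118787
5.65 [ 0.5017 -0.2624  0.219 ] tool n,t 474.077971465675 -309.5038795092447 [-0.3  0.7 -0.6]
```

apply_moves([
  [[0.3,-0.09,0,0,0],[0.7,-0.09,0,0,0],[0.9,-0.09,0,0,0]],
])

```text
clock: 5.95
tool_pos: [0.5943, -0.2686, 0.2183]
ee_rot: [0.999, 0.049, 0.0, -0.0]
ft_force: [-0.5, 0.3, -0.6]
grip_width: 0.0001
finger_force: 0.0
```

apply_moves([
  [[0.2,0,0,0,0],[0.43,0,0,0,0],[0.43,0,-0.2,0,0],[0.43,0,-0.38,0,0],[0.43,0,-0.38,0,0],[0.43,0,-0.38,0,0]],
])

```text
clock: 6.55
tool_pos: [0.6353, -0.2691, 0.1807]
ee_rot: [0.999, 0.048, -0.0, -0.0]
ft_force: [-0.4, 0.6, -0.5]
grip_width: 0.0
finger_force: 0.0
```

```bash
python3 m.py top3; python3 - <<'E'
from h import *
im,d=shot("side","side2");c=im[100:300,230:430];cv2.imwrite("pics/s2c.png",cv2.resize(c,None,fx=3,fy=3)[:,:,::-1])
E
```

```text
board n,t 607.6 -168.9 size (45.64483642578125, 55.2232551574707) ang 0.3207261860370636 home 608.8,-50.2; n 584.6401468235154 630.4788971209551 t -196.3518667811364 -141.25882680118787
6.6 [ 0.6353 -0.2694  0.1815] tool n,t 606.4213006694332 -329.3684015128553 [ 1.   0.3 -0.8]
```

View pics/s2c.png

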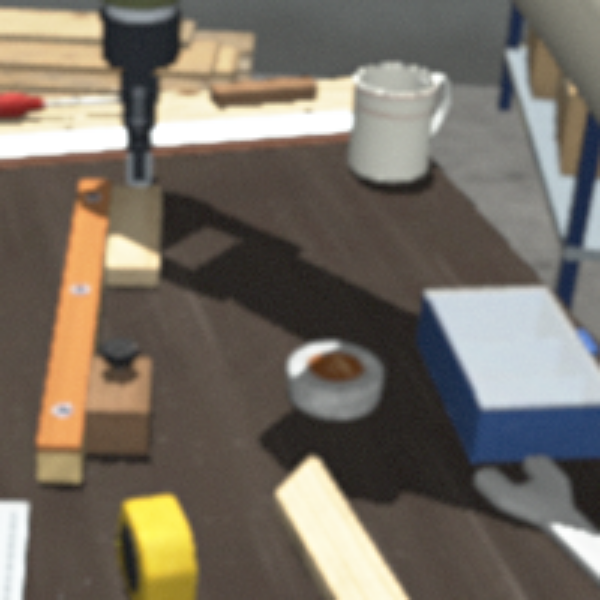

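The side crop shows the shut fingers at (140,170), just beyond the board's right end. The board lies along the fence, and the path to the stop block is clear.

apply_moves([
  [[-0.0077,0.08,0,0,0],[-0.0154,0.16,0,0,0],[-0.023,0.24,0,0,0],[-0.031,0.32,0,0,0],[-0.0386,0.4,0,0,0],[-0.046,0.48,0,0,0],[-0.054,0.56,0,0,0],[-0.062,0.64,0,0,0],[-0.0695,0.72,0,0,0],[-0.077,0.8,0,0,0],[-0.085,0.88,0,0,0],[-0.085,0.88,0,0,0]],
])

```text
clock: 7.85
tool_pos: [0.6265, -0.1807, 0.1809]
ee_rot: [0.999, 0.048, 0.0, -0.0]
ft_force: [0.7, -1.0, 0.7]
grip_width: 0.0001
finger_force: 0.5
```

```bash
python3 m.py top4
```

```text
board n,t 609.0 -88.8 size (41.63042449951172, 45.65756607055664) ang 89.36158752441406 home 608.8,-50.2; n 586.3596117791487 631.5675636379183 t -109.9075551012357 -67.84689441060053
7.9 [ 0.6264 -0.181   0.1806] tool n,t 606.0810132273555 -240.5080669951859 [ 0.3 -0.3 -0.1]
```

apply_moves([
  [[-0.0077,0.08,0,0,0],[-0.0154,0.16,0,0,0],[-0.023,0.24,0,0,0],[-0.031,0.32,0,0,0],[-0.0386,0.4,0,0,0],[-0.046,0.48,0,0,0],[-0.054,0.56,0,0,0],[-0.062,0.64,0,0,0],[-0.0695,0.72,0,0,0],[-0.077,0.8,0,0,0],[-0.085,0.88,0,0,0],[-0.085,0.88,0,0,0]],
])

```text
clock: 9.1
tool_pos: [0.618, -0.0928, 0.1807]
ee_rot: [0.999, 0.048, -0.0, -0.0]
ft_force: [-0.2, 0.1, 0.6]
grip_width: -0.0003
finger_force: 0.0
```

```bash
python3 m.py top5
```

```text
board n,t 608.2 2.5 size (37.641178131103516, 46.707340240478516) ang 84.42975616455078 home 608.8,-50.2; n 585.6686121276557 631.0714790159197 t -18.46862866306968 21.15167232730555
9.15 [ 0.6181 -0.0934  0.1808] tool n,t 606.1837498349372 -152.48825480933309 [-0.5  0.2  0.2]
```

apply_moves([
  [[-0.003,0.03,0,0,0],[-0.005,0.05,0,0,0],[-0.007,0.07,0,0,0],[-0.008,0.08,0,0,0],[-0.009,0.09,0,0,0],[-0.01,0.1,0,0,0],[-0.01,0.1,0,0,0]],
])

```text
clock: 9.85
tool_pos: [0.6171, -0.0838, 0.1807]
ee_rot: [0.999, 0.048, 0.0, -0.0]
ft_force: [0.1, 0.1, 0.5]
grip_width: -0.0
finger_force: 0.2
```

apply_moves([
  [[-0.001,0.01,0,0,0],[-0.001,0.01,0,0,0],[-0.002,0.02,0,0,0],[-0.002,0.02,0,0,0]],
])

```text
clock: 10.25
tool_pos: [0.6171, -0.0825, 0.1809]
ee_rot: [0.999, 0.048, 0.001, 0.001]
ft_force: [1.8, -6.4, -0.2]
grip_width: 0.0
finger_force: 3.0
```

Contact with the stop shows at 6 N. I'll back off and check.

apply_moves([
  [[0.005,-0.05,0,0,0],[0.02,-0.2,0,0,0],[0.04,-0.4,0,0,0],[-0.2,-0.6,0.4,0,85],[-0.6,-0.8,0.4,0,85],[-0.9,-1.0,0.4,0,85],[-0.9,-1.0,0.4,0,85]],
])

```text
clock: 10.95
tool_pos: [0.5242, -0.1851, 0.221]
ee_rot: [0.999, 0.046, -0.001, -0.0]
ft_force: [0.3, 0.5, 0.7]
grip_width: 0.0581
finger_force: 0.0
```

```bash
python3 m.py top6; python3 -c "
import cv2;i=cv2.imread('pics/top6.png')[160:270,220:400];cv2.imwrite('pics/c6.png',cv2.resize(i,None,fx=4.4,fy=4.4))"
```

```text
board n,t 608.1 -50.0 size (160.03256225585938, 45.9749870300293) ang 89.80171966552734 home 608.8,-50.2; n 585.0354111350641 631.293469079381 t -130.0343420437921 30.09040407122019
11.0 [ 0.5257 -0.1843  0.221 ] tool n,t 505.51479074088934 -234.07787422550336 [ 0.4  0.6 -0.7]
```

View pics/c6.png

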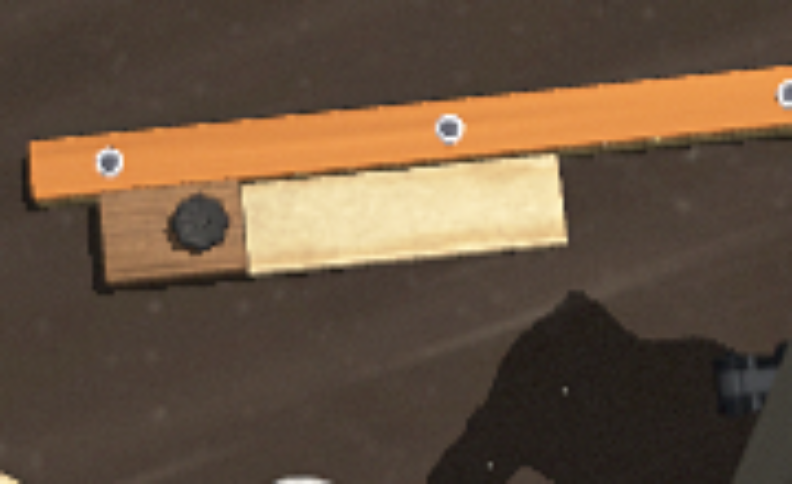

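The crop shows the board against the stop at x≈243, with its back edge on the fence. I'll press it gently into the fence with both open fingers to make sure it seats.

apply_moves([
  [[0,0.4,0,0,85],[0.05,0.8,0,0,85],[0.1,0.95,0,0,85]],
])

```text
clock: 11.3
tool_pos: [0.5374, -0.0846, 0.2206]
ee_rot: [0.999, 0.049, -0.0, -0.0]
ft_force: [0.0, -0.8, 0.4]
grip_width: 0.0851
finger_force: 0.0
```

apply_moves([
  [[0.05,0.4,0,0,85],[0.1,0.88,0,0,85],[0.1,0.88,-0.3,0,85],[0.1,0.88,-0.52,0,85],[0.1,0.88,-0.52,0,85],[0.1,0.88,-0.52,0,85]],
])

```text
clock: 11.9
tool_pos: [0.5476, 0.0007, 0.169]
ee_rot: [0.999, 0.048, 0.0, 0.0]
ft_force: [-0.0, -0.5, 0.5]
grip_width: 0.0849
finger_force: 0.0
```

apply_moves([
  [[0.06,0.006,0,0,85],[0.12,0.012,0,0,85],[0.17,0.016,0,0,85],[0.21,0.02,0,0,85],[0.24,0.023,0,0,85],[0.26,0.025,0,0,85],[0.27,0.026,0,0,85],[0.28,0.027,0,0,85],[0.28,0.027,0,0,85]],
])

```text
clock: 12.8
tool_pos: [0.5749, 0.0038, 0.1687]
ee_rot: [0.999, 0.048, -0.0, -0.0]
ft_force: [-0.1, -0.1, 0.2]
grip_width: 0.0849
finger_force: 0.0
```

apply_moves([
  [[0.01,0.001,0,0,85],[0.01,0.001,0,0,85],[0.02,0.002,0,0,85],[0.02,0.002,0,0,85]],
])

```text
clock: 13.2
tool_pos: [0.5769, 0.004, 0.1687]
ee_rot: [0.999, 0.048, 0.0, 0.0]
ft_force: [-0.6, -0.5, 0.1]
grip_width: 0.0848
finger_force: 0.0
```

apply_moves([
  [[0.01,0.001,0,0,85],[0.01,0.001,0,0,85]],
])

```text
clock: 13.4
tool_pos: [0.5779, 0.0041, 0.1687]
ee_rot: [0.999, 0.048, -0.0, -0.0]
ft_force: [-0.9, -0.6, -0.2]
grip_width: 0.0852
finger_force: 0.3
```

apply_moves([
  [[0.005,0,0,0,85],[0.01,0.001,0,0,85],[0.01,0.001,0,0,85]],
])

```text
clock: 13.7
tool_pos: [0.5783, 0.0041, 0.1686]
ee_rot: [0.999, 0.048, -0.001, -0.0]
ft_force: [-6.3, -2.2, 2.8]
grip_width: 0.085
finger_force: 2.9
```

apply_moves([
  [[-0.05,-0.005,0,0,85],[-0.2,-0.02,0,0,85],[-0.4,-0.04,0,0,85],[-0.7,-0.4,0.4,0,0],[-0.8,-0.8,0.8,0,0],[-0.8,-1.0,0.8,0,0]],
])

```text
clock: 14.3
tool_pos: [0.4981, -0.0967, 0.2515]
ee_rot: [0.999, 0.048, 0.002, 0.001]
ft_force: [0.5, 0.3, -0.7]
grip_width: 0.0434
finger_force: 0.0
```

apply_moves([
  [[0,-0.4,0,0,0],[0,-0.8,0,0,0],[0,-0.8,0,0,0]],
])

```text
clock: 14.6
tool_pos: [0.4988, -0.1798, 0.249]
ee_rot: [0.999, 0.046, 0.001, 0.001]
ft_force: [1.3, 0.8, 0.2]
grip_width: 0.0005
finger_force: 0.0
```

```bash
python3 m.py top7; python3 m.py top8; python3 -c "
import cv2;i=cv2.imread('pics/top8.png')[170:240,230:360];cv2.imwrite('pics/c8.png',cv2.resize(i,None,fx=6,fy=6,interpolation=0))"
```

```text
board n,t 608.9 -49.8 size (45.63510513305664, 159.99847412109375) ang 0.025626933202147484 home 608.8,-50.2; n 586.1404545316547 631.789745025424 t -129.8511068321801 30.154573199886972
14.65 [ 0.4987 -0.1778  0.2487] tool n,t 479.211150154455 -224.9961890248379 [-0.9  0.5 -0.4]
board n,t 608.9 -50.0 size (45.634979248046875, 159.78440856933594) ang 0.024755235761404037 home 608.8,-50.2; n 586.1226229588269 631.789745025424 t -129.8511068321801 29.94122963510028
14.7 [ 0.4986 -0.1764  0.2486] tool n,t 479.31154854373915 -223.5953940541254 [ 0.5 -0.2 -0.5]
```

View pics/c8.png

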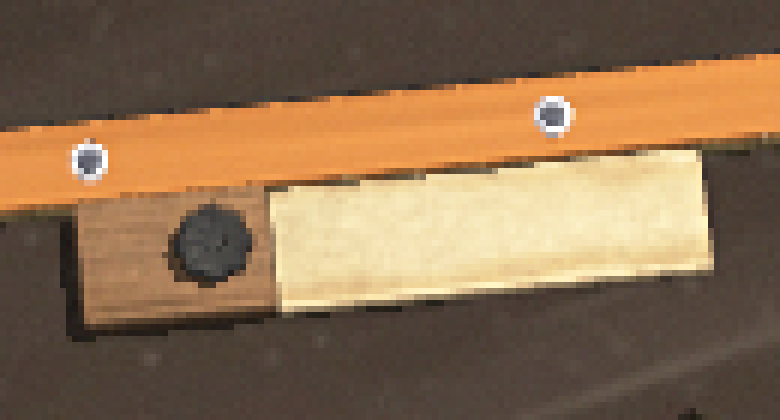

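The board sits flush to the fence and the stop, measuring n 608.9, t -50.0 against 608.8, -50.2. The robot is clear, so I'll hand in.

```bash
python3 -c "
from cell import ticket
print(ticket.hand_in())"
```

```text
the job is handed in; nothing more can be done
None
```

The square board was pushed home flat against the fence and butted to the stop block (measured within about 1 mm, at most 7 N of push force), and the job was handed in at about 15 s with the arm clear.

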